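# Close a parts tub with its snap lid

### The job

Close the blue tub of turned parts with the white lid that stands on edge in the grey stand. First lay the lid flat on the granite, handle upward, and let go of it; then pick it up again, set it squarely on the tub and press it fully home until both orange catches have snapped over its ends, but gently: never so hard that the overload sleeve under the tub gives way. Leave the turned shaft, the ring gauge and the reference sphere behind the work undisturbed.

Things in the scene. Friction and masses are not known exactly. Their poses are not given: they have to be found in the camera images.
- lid_center (a point): Middle of the plate of the loose white lid (0.12 kg): slab 84 mm (own x) x 120 (y) x 8 (z). +z is the handle side: blue rib 12 mm wide (x), 50 long (y), 20 high, centred. It starts on edge in the stand: own x up, y level, handle facing the robot, point 48 mm and upper long edge 90 mm above the granite, leaning up to 6 degrees. Flat on the granite, handle up, the point is 10 mm high.
- lid: The same lid as a body; origin 10 mm below lid_center along own z. Under the plate a round bead 6 mm thick runs 5.5 mm inside the edge, with a 62 mm gap in the middle of each long side, where the bare 8 mm plate can be pinched; the bead fits the tub's mouth with 1.5 mm play all round. The lid fits either way round about its z.
- lid_stand: Fixed grey stand holding the lid. Origin under its centre; y along the slot, x square to it, away from the robot (yaw within 0.45 rad), z up. Foot 70 x 150 x 6 mm; slot 17 mm wide, floor at 6 mm, between walls 4 mm thick and 134 mm long with tops 34 mm above the granite; end cheeks as high.
- tub_seat (a point): Middle of the mouth of the open blue tub, level with its rim, 58 to 88 mm above the granite; y along its length, z up. Tub outside 84 mm (x) x 120 (y) x 45, walls 4 mm, hubs inside end 17 mm below the rim. Lid home: lid_center 4 mm above this point, same x and y, y axes parallel either way round. Spring catches stand at both ends, 26 mm wide, 25 mm above the rim, to 71 mm from the centre.
- catch_left (a joint): Orange spring catch at the tub's +y end, slides outward: 0 m at rest, at most 0.007. Its face, 30 degrees from upright, guides the lid end from 25 to 11 mm above the rim; its hook reaches 2.7 mm over the plate end, 0.6 mm above a lid at home. A lid end meets it about 15 mm above home, needs some 6 to 9 N down on that end, pushes it out 2.7 mm; then it jumps back to 0.
- catch_right (a joint): The like catch at the tub's -y end; the springs of the two differ somewhat, so one end may snap before the other.
- shaft_center (a point): Bystander: loose stepped steel shaft standing upright, 33 mm flange, 73 mm tall; the point is half-way up.
- ring_center (a point): Bystander: loose flat steel ring, 58 mm across, 18 mm high; the point is its centre.
- sphere_foot (a point): Bystander: loose white ceramic ball on a stem and steel foot, 44 mm foot, 93 mm tall; the point is the foot's centre.
- nest: Fixed grey foot 90 x 120 mm under the tub; origin under its centre. The tub stands on a friction-held height post in it: pushed down with some 2 to 6 N it sinks straight down, tub_seat with it, by an unknown 1 to 18 mm until it bottoms, and stays where left. Only then is it firm enough to snap the catches. The foot may be let into the plate: its height tells nothing.
- sleeve (a joint): Overload spring under the height post, 0 m in normal use. It gives way downward (value grows) only when the tub is pressed with more than about 35 N; below that it stays at 0. Snapping the catches needs about 15 N in all once the post has bottomed.
Things that resemble listed ones, but are neither listed nor needed, are in the scene too. What is shaped like the lid but yellow is not meant.

How it is judged:
By the outcome, as a careful person would: the job done as asked, in the order asked, and still so for the second after the job is handed in, with the robot touching nothing.
It also fails if it takes over 64 s, if anything falls off the work surface, if the arm or the gripper's body presses on something with over 40 N, if the wrist force passes 120 N, or if a joint passes its speed limit or range.

### The arm

A 6-joint arm with a two-finger parallel gripper is mounted at the origin on the work surface; the furniture and walls round the work are solid. World frame = base frame: x ahead of the robot, y to its left, z up, the work surface at z = 0. Lengths are in mm, angles in rad, forces in N, time in s.
With the tool pointing down it reaches from about 350 to 875 mm from the base axis. Payload 15.5 kg.
Tool frame: the origin (TCP) lies at the very end of the fingers, on their centre line; the grasp point (between the pads) lies 19 mm behind it; z points along the fingers, y is the line along which they close (so a half turn about z gives the same grasp; the last joint's range is limited). The gripper opens to 85 mm and grips with 20 to 120 N. Pads are 22 mm wide; open, the fingers measure 114 mm over their backs; the gripper's body (76 mm by 85 mm) begins 54 mm behind the grasp point. The pads swing forward as they close: fully open they stand 13 mm farther back than shut.
Start: joints at [1.188, 0.494, 1.345, -0, 1.302, -0.096], TCP at [176.798, 599.474, 231.277] pointing down, gripper open.
Joint ranges: [-2.91, 2.91], [-0.82, 2.16], [0.22, 2.67], [-1.22, 4.37], [0.12, 2.79], [-3.08, 3.08]. Speed limits (rad/s): [1.89, 1.89, 2.57, 3.01, 3.01, 3.01].

### API

Orientations are given as a unit quaternion [w, x, y, z].
In Python, from cell import env gives the robot as it stands. The module is installed in compiled form; this text tells all that it offers.
- The arm moves only by the tool drive_tool, never from a script. Its argument "targets" is a list of rows, each a list of 4 numbers: the shift along the tool's x, y, z as a fraction of full scale, then the turn about the tool's z as a fraction of full scale. In form: [[x, y, z, twist], ...]. A call has 1 to 10 rows; each row is the pose to reach, as a shift and turn from the pose commanded when the call began, along the tool's axes at that moment; what a row does not reach only later rows make up. Full scale, the value 1, is 0.5 m for a shift and pi/2 rad for a turn. A row lasts 1/10 s, in which the tool goes at most 50 mm and 8.59 degrees, less where a joint would pass 70% of its speed; a pose out of reach is approached as far as the arm can. A call with a number of a shift or a turn outside -1 to 1 is refused whole. A call with a gripper value outside its range is refused whole. "hand" is the opening, from -1 (shut) to 1 (fully open), so that 0 is half open, set as the call begins (left out, the last holds). The fingers move at their own pace and stop on an object; "force" is the grip in N (left out, the last holds). Time passes only in rows, so rows that repeat a pose let the fingers close. It gives the time, the measured TCP pose, the force, the opening and the grip force at its end, in the units of the state.
- env.get_state(): the state, without advancing time (a new reading comes with each control period).
- env.snapshot(name): name is "side" or "top"; returns the picture (480x640x3 uint8, red, green, blue); there is no depth.
- env.camera_info(name): a dict with "fovy" (degrees; the focal length in pixels is half the picture's height over the tangent of half this angle, whatever the lens; pixels are square), "cx", "cy" (the principal point, pixels), "R" (3x3) and "t" (3): a world point X has camera coordinates R X + t. Camera axes: x right, y down, z forward; pixel columns grow to the right and rows downward; lengths in mm; the calibration is good to about 2 mm. A picture is of the moment at which its call begins. camera_info takes no time and is no camera call.
- env.finish_job(): hands the job in; it is judged then, once.
The state is a dict: "time_s": time; "joints": joint angles; "qd": joint speeds; "joint_efforts": joint torques, N m; "tcp_pos": TCP position; "tcp_rot": TCP orientation; "wrist_force": force on the tool from outside, world axes, zero at the start; "moment": the same for the moment, N m; "gripper_width": finger opening in mm; "gripper_force": force on a finger pad.
Only numpy, scipy, OpenCV 4.12 (cv2) and the standard library are available. Lean on these libraries where they do the work, as an engineer would, in place of code of your own. Each camera call takes 0.05 s, during which the arm holds its last target. There are 200 camera calls.

## Working session

There is one attempt and no reset: what is moved stays moved. The work goes in short steps, Python scripts to look and compute and a tool call to move; the robot and the scene stay as the last step left them, time stands still between calls to the robot, and variables do not carry over. Pictures are saved under pics/ and viewed, at most 12 in all, crops included, and the job is handed in when it is done.

Besides the shell and the picture viewer there is one more tool, called after "Request:" in YAML: its name, and indented under it one key for each argument. drive_tool: Moves the arm, as the interface text tells. Shift numbers are shares of 0.5 m and turn numbers shares of pi/2 rad, none past 1 either way. Its arguments: {"type":"object","properties":{"targets":{"type":"array","items":{"type":"array","items":{"type":"number","minimum":-1,"maximum":1}}},"hand":{"type":"number"},"force":{"type":"number"}},"required":["targets"]}

```bash
mkdir -p pics; ls
python3 - <<'E'
from cell import env
import cv2,numpy as np
for n in("side","top"):
    im=env.snapshot(n); cv2.imwrite(f"pics/{n}0.png",im[:,:,::-1]); np.save(f"{n}0.npy",im)
    print(n,env.camera_info(n))
print(env.get_state())
E
```

```text
pics
side {'fovy': 50.46561966735303, 'cx': 319.35288801917346, 'cy': 237.0628863115542, 'R': array([[-0.9886576 , -0.15011629, -0.00460998],
       [-0.04721079,  0.33977367, -0.93932156],
       [ 0.14257382, -0.92844976, -0.34300693]]), 't': array([ 552.82742583,   87.13002076, 1034.78794974])}
top {'fovy': 50.48582297157273, 'cx': 316.96133040573807, 'cy': 244.0350090855441, 'R': array([[ 0.0089928 , -0.99994818, -0.00477125],
       [-0.97758798, -0.00778786, -0.21038318],
       [ 0.21033512,  0.00655625, -0.97760736]]), 't': array([-12.01569768, 556.18492953, 962.67803544])}
{'time_s': 0.1, 'joints': array([ 1.18843771e+00,  4.94086222e-01,  1.34608350e+00,  1.90948472e-05,
        1.30253645e+00, -9.54908359e-02]), 'qd': array([ 0.0006387 , -0.0003816 , -0.00068872,  0.00015736, -0.00026064,
       -0.00164895]), 'joint_efforts': array([ 3.00463398e-03, -8.83580732e+01, -3.84562647e+01, -1.42906470e-04,
        5.30692298e-03,  5.62085495e-05]), 'tcp_pos': array([176.70036891, 599.1440334 , 230.77669404]), 'tcp_rot': array([-1.40704465e-04,  1.42945068e-01,  9.89730467e-01, -5.38764456e-04]), 'wrist_force': array([-0.9141204 ,  0.11732368, -0.23681647]), 'moment': array([ 0.03481672,  0.02938823, -0.05679555]), 'gripper_force': 0.0, 'gripper_width': 85.48617472424026}
```

View pics/top0.png

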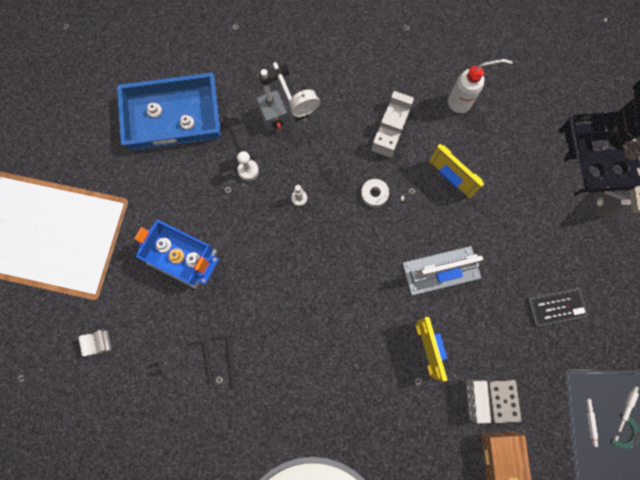

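View pics/side0.png

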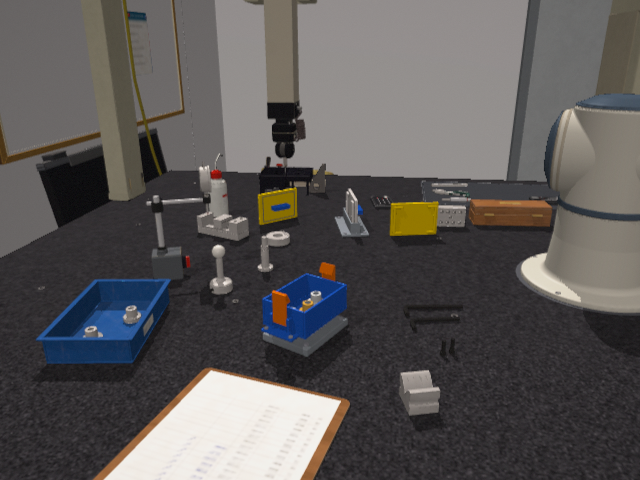

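The top view shows the following:
- **White lid:** in the grey stand at about (447,267), with its blue rib at (450,274). The yellow lids at (456,171) and (432,350) are decoys.
- **Blue tub:** the one with orange catches, at (176,253). The larger blue bin at (169,110) has no catches, so it isn't the one meant.
- **Bystanders:** sphere at (247,167), shaft at (299,196), ring at (375,193).

Next I'll measure these and confirm with an enlarged crop.

```bash
cat > h.py <<'E'
from cell import env
import numpy as np, cv2
from scipy.spatial.transform import Rotation as Ro
def cam(n):
    c=env.camera_info(n); c["f"]=240/np.tan(np.radians(c["fovy"]/2)); c["C"]=-c["R"].T@c["t"]; return c
def ray(n,uv):
    c=cam(n); d=np.array([(uv[0]-c["cx"])/c["f"],(uv[1]-c["cy"])/c["f"],1.]); d=c["R"].T@d
    return c["C"],d/np.linalg.norm(d)
def onplane(n,uv,z):
    C,d=ray(n,uv); return C+d*(z-C[2])/d[2]
def proj(n,X):
    c=cam(n); p=c["R"]@np.array(X,float)+c["t"]; return np.array([c["cx"]+c["f"]*p[0]/p[2],c["cy"]+c["f"]*p[1]/p[2]])
def tri(a,b):
    (C1,d1),(C2,d2)=ray("top",a),ray("side",b)
    s=np.linalg.lstsq(np.c_[d1,-d2],C2-C1,rcond=None)[0]; P,Q=C1+s[0]*d1,C2+s[1]*d2
    return (P+Q)/2,np.linalg.norm(P-Q)
def blobs(im,kind,box=None,amin=20):
    h=cv2.cvtColor(im,cv2.COLOR_RGB2HSV)
    lo,hi={"orange":((3,170,110),(14,255,255)),"white":((0,0,165),(180,50,255)),"blue":((105,120,60),(125,255,255)),"grey":((90,20,90),(125,110,190))}[kind]
    m=cv2.inRange(h,lo,hi)
    if box: k=np.zeros_like(m); u0,v0,u1,v1=box; k[v0:v1,u0:u1]=255; m&=k
    cs=cv2.findContours(m,cv2.RETR_EXTERNAL,cv2.CHAIN_APPROX_NONE)[0]
    return sorted([c for c in cs if cv2.contourArea(c)>=amin],key=cv2.contourArea,reverse=True)
def into_tool(dx,dy,dz=0,dyaw=0):
    "world shift (mm) and yaw (deg, about world z) -> row"
    s=env.get_state(); w,x,y,z=s["tcp_rot"]; R=Ro.from_quat([x,y,z,w]).as_matrix()
    return np.round(np.r_[R.T@[dx,dy,dz]/500,-dyaw/90],3)
def tyaw():
    "yaw of tool y in world, deg"
    w,x,y,z=env.get_state()["tcp_rot"]; R=Ro.from_quat([x,y,z,w]).as_matrix(); return np.degrees(np.arctan2(R[1,1],R[0,1]))
E
python3 - <<'E'
from h import *
T,S=np.load("top0.npy"),np.load("side0.npy")
print("C",cam("top")["C"].round(),cam("side")["C"].round(),"tyaw",tyaw())
for n,im,b in(("top",T,(120,210,230,300)),("side",S,(250,250,360,340))):
    for c in blobs(im,"orange",b,8): print(n,"orange",cv2.minAreaRect(c),cv2.contourArea(c))
    for c in blobs(im,"blue",b,50): print(n,"blue",np.round(cv2.boxPoints(cv2.minAreaRect(c))).tolist())
for n,im,b in(("top",T,(395,240,495,300)),("side",S,(330,180,375,240))):
    for k in("white","grey","blue"):
        for c in blobs(im,k,b,20)[:2]: print(n,k,cv2.contourArea(c),np.round(cv2.boxPoints(cv2.minAreaRect(c)),1).tolist())
a=cv2.resize(T[235:305,395:495],(400,280),interpolation=3);b=cv2.resize(T[210:300,120:235],(400,313),interpolation=3)
c=cv2.resize(S[180:243,320:410],(400,280),interpolation=3);d=cv2.resize(S[250:350,245:373],(400,313),interpolation=3)
cv2.imwrite("pics/crop1.png",np.hstack([np.vstack([a,b]),np.vstack([c,d])])[:,:,::-1])
E
```

```text
C [ 341.  -14. 1058.] [ 403. 1014.  439.] tyaw 73.56340000237981
top orange ((141.05882263183594, 234.7352752685547), (8.746427536010742, 13.891385078430176), 30.963754653930664) 99.0
top orange ((200.79998779296875, 264.60003662109375), (9.178568840026855, 11.907332420349121), 29.744882583618164) 91.5
top blue [[133.0, 256.0], [153.0, 216.0], [222.0, 251.0], [203.0, 291.0]]
side orange ((280.5, 307.5), (35.0, 17.0), 90.0) 401.0
side orange ((327.65093994140625, 270.4716796875), (17.44478988647461, 14.834939002990723), 15.945395469665527) 194.0
side blue [[247.0, 306.0], [331.0, 258.0], [359.0, 307.0], [276.0, 356.0]]
top white 962.0 [[403.3999938964844, 262.5], [479.0, 244.39999389648438], [482.6000061035156, 259.6000061035156], [407.1000061035156, 277.79998779296875]]
top white 268.5 [[409.29998779296875, 284.20001220703125], [477.3999938964844, 268.20001220703125], [479.70001220703125, 278.0], [411.6000061035156, 294.0]]
top blue 215.0 [[435.6000061035156, 272.6000061035156], [459.8999938964844, 266.5], [462.29998779296875, 276.20001220703125], [438.1000061035156, 282.20001220703125]]
side white 21.0 [[346.20001220703125, 192.3000030517578], [349.3999938964844, 188.5], [358.79998779296875, 196.6999969482422], [355.6000061035156, 200.5]]
side blue 29.5 [[358.0, 205.0], [362.0, 205.0], [362.0, 214.0], [358.0, 214.0]]
```

View pics/crop1.png

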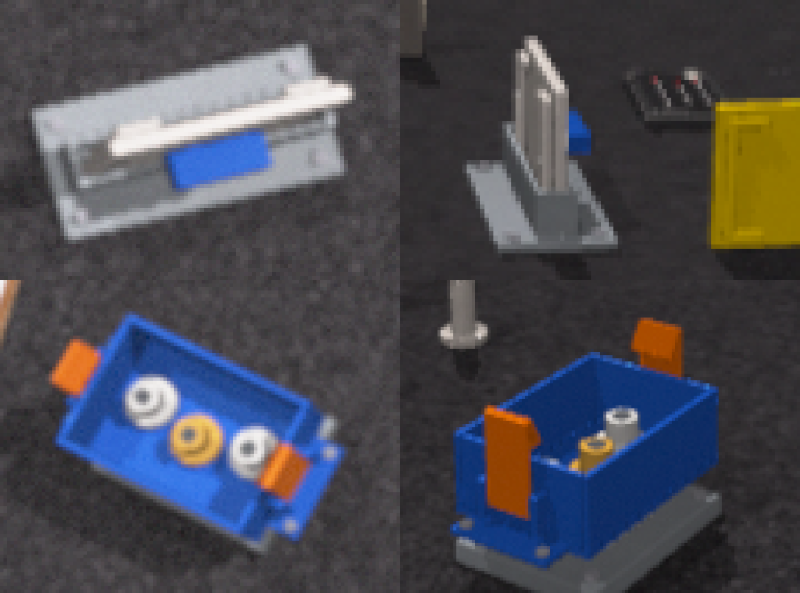

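Run:
```python
from h import *
A=[(157.95,220.1),(137.3,256.9),(213.4,248.0)];B=[(263.2,298.6),(303.6,312.4),(307.4,273.4)]
P=[]
for a,b in zip(A,B):
    p,e=tri(a,b); P.append(p); print(p.round(1),round(e,1))
P=np.array(P); z=P[:,2].mean()
Q=np.array([onplane("top",a,z) for a in A]); print("z",z,"len",np.linalg.norm(Q[2]-Q[0]),"wid",np.linalg.norm(Q[1]-Q[0]))
c=(Q[1]+Q[2])/2; d=Q[0]-Q[2]; print("tub c",c.round(1),"yaw y-axis",np.degrees(np.arctan2(d[1],d[0])))
# catches: minAreaRect centres, top face ~ rim+25..; mid point
for u in((141.06,234.7),(200.8,264.6)): print("catch",onplane("top",u,z+20).round(1))
l,r=onplane("top",(423,271.5),90),onplane("top",(483.2,258),90)
print("lid top edge",l.round(1),r.round(1),"len",np.linalg.norm(l-r),"mid",((l+r)/2).round(1),"yaw",np.degrees(np.arctan2(*(l-r)[1::-1])))
s=[onplane("top",u,6) for u in((395+32/4,235+105/4),(395+308/4,235+45/4),(395+345/4,235+172/4),(395+70/4,235+240/4))]
print("stand c",np.mean(s,0).round(1),[np.linalg.norm(s[i]-s[i-1]).round() for i in range(4)],"yaw",np.degrees(np.arctan2(*(s[0]-s[1])[1::-1])))
for n,u,zz in(("sphere",(248,174),5),("shaft",(299,201),3),("ring",(375,193),18)): print(n,onplane("top",u,zz).round())
```

```text
[600.8 312.1  71.6] 1.2
[527.4 347.7  71.3] 5.1
[547.5 198.8  67.8] 5.4
z 70.23026133342758 len 127.54585100992261 wid 83.31832115182966
tub c [534.6 272.8  70.2] yaw y-axis 63.801846729679546
catch [565.5 336.7  90.2]
catch [507.2 216.3  90.2]
lid top edge [ 497.3 -211.7   90. ] [ 524.6 -328.7   90. ] len 120.18262448587323 mid [ 510.9 -270.2   90. ] yaw 103.14027831133843
stand c [ 514.3 -269.1    6. ] [np.float64(73.0), np.float64(150.0), np.float64(69.0), np.float64(149.0)] yaw 102.8330089200623
sphere [723. 145.   5.]
shaft [663.  33.   3.]
ring [ 678. -130.   18.]
```

The crop confirms both targets. The white lid, with its blue rib towards the robot, stands in the grey slot, and the blue tub has two orange catches. The sizes agree too: the lid edge measures 120 mm, and the tub 83 mm wide with its rim at about 70 mm. Now I'll work out the approach.

Run:
```python
from h import *
p=env.get_state()["tcp_pos"]
print("row1", into_tool(*(np.array([520,200,220])-p),-30), "n/a")
```

```text
row1 [-0.884 -0.571  0.022  0.333] n/a
```

Request:
drive_tool:
  targets:
    - [-0.884,-0.571,0.022,0.333]
    - [-0.884,-0.571,0.022,0.333]
    - [-0.884,-0.571,0.022,0.333]
    - [-0.884,-0.571,0.022,0.333]
    - [-0.884,-0.571,0.022,0.333]
    - [-0.884,-0.571,0.022,0.333]
    - [-0.884,-0.571,0.022,0.333]
    - [-0.884,-0.571,0.022,0.333]
    - [-0.884,-0.571,0.022,0.333]
    - [-0.884,-0.571,0.022,0.333]
  hand: 1
  force: 40

```text
time_s: 1.1
tcp_pos: [503.8, 218.7, 220.7]
tcp_rot: [-0.0, 0.394, 0.919, -0.0]
wrist_force: [0.7, 1.5, 0.2]
gripper_width: 85.1
gripper_force: 0.0
```

Run:
```python
from h import *
s=env.get_state();p=s["tcp_pos"]
print(p,tyaw(),s["joints"].round(2),s["time_s"],into_tool(*(np.array([511,-270,150])-p),13-tyaw()))
```

```text
[503.76168462 218.66392299 220.68930841] 43.59543287142848 [ 0.3   0.4   1.55  0.    1.2  -0.46] 1.1 [-0.718 -0.663  0.141  0.34 ]
```

Request:
drive_tool:
  targets:
    - [-0.718,-0.663,0.141,0.34]
    - [-0.718,-0.663,0.141,0.34]
    - [-0.718,-0.663,0.141,0.34]
    - [-0.718,-0.663,0.141,0.34]
    - [-0.718,-0.663,0.141,0.34]
    - [-0.718,-0.663,0.141,0.34]
    - [-0.718,-0.663,0.141,0.34]
    - [-0.718,-0.663,0.141,0.34]
    - [-0.718,-0.663,0.141,0.34]
    - [-0.718,-0.663,0.141,0.34]

```text
time_s: 2.1
tcp_pos: [509.8, -270.5, 149.8]
tcp_rot: [-0.0, 0.623, 0.782, -0.0]
wrist_force: [1.9, 0.7, 0.1]
gripper_width: 85.4
gripper_force: 0.0
```

Request:
drive_tool:
  targets:
    - [0,0,0,0]
    - [0,0,0,0]

```text
time_s: 2.3
tcp_pos: [509.8, -268.7, 149.8]
tcp_rot: [-0.001, 0.623, 0.782, 0.0]
wrist_force: [-0.2, -0.6, -0.2]
gripper_width: 85.3
gripper_force: 0.0
```

Run:
```python
from h import *
s=env.get_state();p=s["tcp_pos"]
print(p,tyaw(),s["joints"].round(2),s["time_s"],into_tool(*(np.array([511,-270,64])-p),13-tyaw()))
im=env.snapshot("side"); print("tcp px",proj("side",p))
cv2.imwrite("pics/s2.png",cv2.resize(im[100:250,270:430],(800,750))[:600,:,::-1])
```

```text
[ 509.83587988 -268.66474368  149.75302147] 12.888187786439769 [-0.59  0.52  1.56  0.    1.06 -0.81] 2.3 [-0.003  0.002  0.172 -0.001]
tcp px [353.84169512 171.18196455]
```

Request:
drive_tool:
  targets:
    - [-0.003,0.002,0.08,0]
    - [-0.003,0.002,0.13,0]
    - [-0.003,0.002,0.172,0]
    - [-0.003,0.002,0.172,0]
    - [-0.003,0.002,0.172,0]

```text
time_s: 2.85
tcp_pos: [511.8, -268.4, 64.9]
tcp_rot: [-0.0, 0.622, 0.783, 0.0]
wrist_force: [0.4, -0.1, 0.2]
gripper_width: 85.3
gripper_force: 0.0
```

Request:
drive_tool:
  targets:
    - [0,0,0,0]
    - [0,0,0,0]
    - [0,0,0,0]
    - [0,0,0,0]
    - [0,0,0,0]
    - [0,0,0,0]
    - [0,0,0,0]
    - [0,0,0,0]
    - [0,0,0,0]
    - [0,0,0,0]
  hand: -1

```text
time_s: 3.85
tcp_pos: [511.8, -269.4, 64.6]
tcp_rot: [0.0, 0.622, 0.783, 0.0]
wrist_force: [1.1, 0.6, 6.6]
gripper_width: 7.5
gripper_force: 39.5
```

Request:
drive_tool:
  targets:
    - [0,0,-0.05,0]
    - [0,0,-0.12,0]
    - [0,0,-0.2,0]
    - [0,0,-0.2,0]
    - [0,0,-0.2,0]

```text
time_s: 4.35
tcp_pos: [511.7, -269.4, 164.7]
tcp_rot: [0.001, 0.623, 0.783, 0.0]
wrist_force: [-0.4, 0.5, -2.5]
gripper_width: 7.2
gripper_force: 39.6
```

Run:
```python
from h import *
s=env.get_state();p=s["tcp_pos"]
print(p,tyaw(),s["gripper_width"],s["wrist_force"],into_tool(*(np.array([480,0,120])-p),-13))
im=env.snapshot("side"); print("tcp px",proj("side",p))
cv2.imwrite("pics/s3.png",cv2.resize(im[100:250,270:430],(640,600))[:,:,::-1])
```

```text
[ 511.73487916 -269.42965021  164.69409774] 12.99379694025179 7.179085497046018 [-0.37470416  0.48567587 -2.50681622] [0.539 0.059 0.089 0.144]
tcp px [353.23480503 165.34341201]
```

View pics/s3.png

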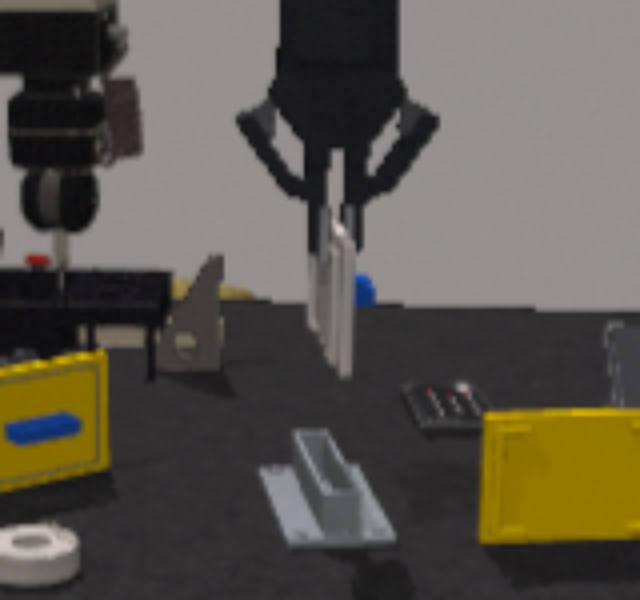

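The lid hangs upright in the pads at about (335,290) in the crop, clear of the stand, with the handle towards the robot. Now I'll carry it to the free granite in the middle.

Request:
drive_tool:
  targets:
    - [0.08,0.01,0.02,0.144]
    - [0.16,0.02,0.03,0.144]
    - [0.24,0.03,0.04,0.144]
    - [0.32,0.035,0.055,0.144]
    - [0.4,0.045,0.07,0.144]
    - [0.47,0.05,0.08,0.144]
    - [0.539,0.059,0.089,0.144]
    - [0.539,0.059,0.089,0.144]
    - [0.539,0.059,0.089,0.144]

```text
time_s: 5.3
tcp_pos: [478.9, 0.6, 118.7]
tcp_rot: [-0.001, 0.706, 0.708, -0.001]
wrist_force: [-0.3, -0.4, -1.1]
gripper_width: 7.6
gripper_force: 39.5
```

Request:
drive_tool:
  targets:
    - [0,0,0.05,0]
    - [0,0,0.09,0]
    - [0,0,0.105,0]
    - [0,0,0.112,0]
    - [0,0,0.117,0]
    - [0,0,0.12,0]
    - [0,0,0.12,0]

```text
time_s: 6.0
tcp_pos: [480.0, -0.2, 60.2]
tcp_rot: [0.0, 0.707, 0.707, 0.0]
wrist_force: [-0.0, 0.0, -0.2]
gripper_width: 7.2
gripper_force: 39.5
```

Request:
drive_tool:
  targets:
    - [0,0,0.002,0]
    - [0,0,0.004,0]
    - [0,0,0.004,0]

```text
time_s: 6.3
tcp_pos: [480.3, -0.1, 58.5]
tcp_rot: [0.001, 0.707, 0.707, 0.0]
wrist_force: [-1.0, 0.1, 11.2]
gripper_width: 7.6
gripper_force: 41.5
```

Contact with the granite. Next: open part-way and tip the lid away from the robot, so it leans on the far finger.

Request:
drive_tool:
  targets:
    - [0,0,-0.001,0]
    - [0,0.004,-0.001,0]
    - [0,0.012,-0.001,0]
    - [0,0.024,-0.001,0]
    - [0,0.036,-0.001,0]
    - [0,0.048,-0.001,0]
    - [0,0.06,-0.001,0]
    - [0,0.064,-0.001,0]
    - [0,0.064,-0.001,0]
  hand: -0.06

```text
time_s: 7.2
tcp_pos: [512.2, -0.0, 58.3]
tcp_rot: [0.0, 0.707, 0.707, 0.0]
wrist_force: [1.0, -0.6, 0.6]
gripper_width: 39.9
gripper_force: 0.4
```

Run:
```python
from h import *
s=env.get_state();p=s["tcp_pos"]
print(p,s["gripper_width"],s["wrist_force"]); c=proj("side",p).astype(int);print(c)
im=env.snapshot("side"); u,v=c
cv2.imwrite("pics/s4.png",cv2.resize(im[v-60:v+60,u-80:u+80],(640,480))[:,:,::-1])
```

```text
[ 5.12225939e+02 -4.38568392e-02  5.83274017e+01] 39.91326245664028 [ 1.03875244 -0.62444285  0.63326196]
[340 240]
```

View pics/s4.png

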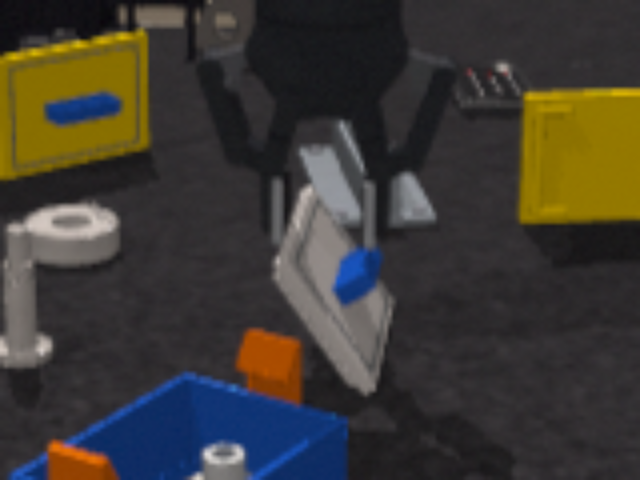

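The picture shows the lid leaning on the far finger at about (330,290) in the crop, handle up and facing the robot, as planned. Next: open fully, lower the cage, then ease it down.

Request:
drive_tool:
  targets:
    - [0,-0.01,0.004,0]
    - [0,-0.02,0.012,0]
    - [0,-0.03,0.022,0]
    - [0,-0.036,0.035,0]
    - [0,-0.036,0.05,0]
    - [0,-0.036,0.06,0]
    - [0,-0.036,0.06,0]
  hand: 1

```text
time_s: 7.95
tcp_pos: [493.5, -0.0, 27.5]
tcp_rot: [-0.0, 0.707, 0.707, -0.0]
wrist_force: [0.1, 0.1, 0.3]
gripper_width: 85.1
gripper_force: 0.1
```

Request:
drive_tool:
  targets:
    - [0,0.012,0,0]
    - [0,0.024,0.006,0]
    - [0,0.036,0.012,0]
    - [0,0.046,0.02,0]
    - [0,0.054,0.02,0]
    - [0,0.054,-0.02,0]
    - [0,0.054,-0.1,0]
    - [0,0.054,-0.19,0]
    - [0,0.054,-0.2,0]
    - [0,0.054,-0.2,0]

```text
time_s: 8.95
tcp_pos: [521.6, -0.1, 129.6]
tcp_rot: [0.001, 0.707, 0.707, 0.001]
wrist_force: [-0.0, 0.4, -0.9]
gripper_width: 85.5
gripper_force: 0.0
```

Run:
```python
from h import *
s=env.get_state();p=s["tcp_pos"]
print(p,s["gripper_width"],s["wrist_force"],s["time_s"])
im=env.snapshot("side"); t=env.snapshot("top"); np.save("t5.npy",t)
u,v=proj("side",(500,0,10)).astype(int); a=cv2.resize(im[v-60:v+60,u-80:u+80],(400,300))
u,v=proj("top",(500,0,10)).astype(int); print(u,v); b=cv2.resize(t[v-60:v+60,u-80:u+80],(400,300))
cv2.imwrite("pics/s5.png",np.hstack([a,b])[:,:,::-1])
```

```text
[ 5.21557359e+02 -8.87849849e-02  1.29595030e+02] 85.53151066323677 [-0.0147736   0.38376772 -0.91244061] 8.95
313 275
```

View pics/s5.png

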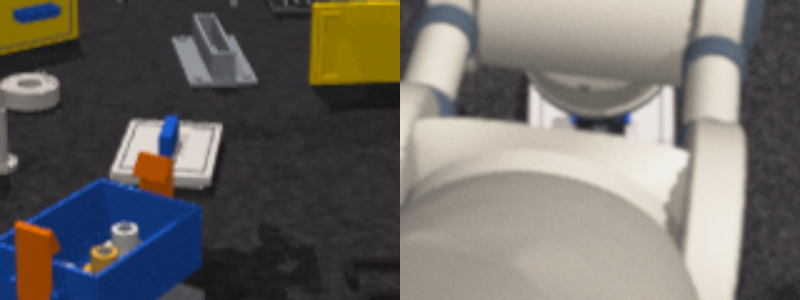

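The lid lies flat, handle up, and is released. I'll move aside to measure it from above.

Request:
drive_tool:
  targets:
    - [-0.1,0,-0.05,0]
    - [-0.2,0,-0.1,0]
    - [-0.3,0,-0.1,0]
    - [-0.4,0,-0.1,0]
    - [-0.5,0,-0.1,0]
    - [-0.5,0,-0.1,0]
    - [-0.5,0,-0.1,0]

```text
time_s: 9.75
tcp_pos: [520.2, -251.5, 176.5]
tcp_rot: [-0.001, 0.708, 0.706, -0.0]
wrist_force: [0.3, 0.2, 0.2]
gripper_width: 85.1
gripper_force: 0.0
```

Run:
```python
from h import *
t=env.snapshot("top"); s=env.snapshot("side"); np.save("t6.npy",t)
for c in blobs(t,"white",(250,200,400,330),300)[:1]:
    (ce,wh,a)=cv2.minAreaRect(c); b=cv2.boxPoints((ce,wh,a)); P=np.array([onplane("top",q,14) for q in b]); print("white",ce,wh,P.round(1).tolist(),P.mean(0).round(1),[np.linalg.norm(P[i]-P[i-1]).round(1) for i in range(4)])
    e=[P[1]-P[0],P[2]-P[1]]; l=max(e,key=np.linalg.norm); print("long yaw",np.degrees(np.arctan2(l[1],l[0])))
for c in blobs(t,"blue",(250,200,400,330),60):
    (ce,wh,a)=cv2.minAreaRect(c); b=cv2.boxPoints((ce,wh,a)); P=np.array([onplane("top",q,34) for q in b]); print("rib",ce,wh,a,P.mean(0).round(1),[np.linalg.norm(P[i]-P[i-1]).round(1) for i in range(4)])
st=env.get_state(); print(st["tcp_pos"],tyaw(),st["joints"].round(2))
```

```text
white (324.5, 278.5) (101.0, 149.0) [[599.5, 134.9, 14.0], [602.0, -179.8, 14.0], [391.4, -174.6, 14.0], [388.8, 127.1, 14.0]] [495.4 -23.1  14. ] [np.float64(210.9), np.float64(314.7), np.float64(210.6), np.float64(301.7)]
long yaw -89.55263987487899
[ 520.30501096 -249.03083814  177.03768596] 0.023832834908248064 [-0.55  0.49  1.53  0.    1.13 -0.55]
```

Request:
drive_tool:
  targets:
    - [-0.1,-0.06,0,0]
    - [-0.2,-0.12,0,0]
    - [-0.3,-0.18,0,0]
    - [-0.4,-0.24,0,0]
    - [-0.5,-0.3,0,0]
    - [-0.5,-0.3,0,0]
    - [-0.5,-0.3,0,0]

```text
time_s: 10.55
tcp_pos: [369.3, -502.6, 177.7]
tcp_rot: [-0.0, 0.708, 0.707, -0.0]
wrist_force: [0.8, 1.1, -0.3]
gripper_width: 85.3
gripper_force: 0.0
```

```bash
cat > lid.py <<'E'
from h import *
t=env.snapshot("top"); np.save("t6.npy",t)
for c in blobs(t,"white",(260,225,370,325),300)[:1]:
    (ce,wh,a)=cv2.minAreaRect(c); b=cv2.boxPoints((ce,wh,a)); P=np.array([onplane("top",q,14) for q in b]); print("white",ce,wh,P.mean(0).round(1),[np.linalg.norm(P[i]-P[i-1]).round(1) for i in range(4)])
    e=[P[1]-P[0],P[2]-P[1]]; l=max(e,key=np.linalg.norm); print("long yaw",np.degrees(np.arctan2(l[1],l[0])))
for c in blobs(t,"blue",(260,225,370,325),60):
    (ce,wh,a)=cv2.minAreaRect(c); b=cv2.boxPoints((ce,wh,a)); P=np.array([onplane("top",q,34) for q in b]); print("rib",ce,wh,a,P.mean(0).round(1),[np.linalg.norm(P[i]-P[i-1]).round(1) for i in range(4)])
st=env.get_state(); print(st["tcp_pos"],tyaw(),st["joints"].round(2))
E
python3 lid.py
```

```text
white (312.5, 262.5) (39.0, 57.0) [526.9   2.   14. ] [np.float64(82.4), np.float64(119.7), np.float64(82.4), np.float64(117.7)]
long yaw -89.54414997650083
rib (313.0, 261.5) (5.0, 22.0) 90.0 [525.1   0.6  34. ] [np.float64(10.4), np.float64(45.0), np.float64(10.4), np.float64(44.9)]
[ 370.51360621 -500.37942612  177.62373591] -0.04314608082091425 [-1.03  0.54  1.41  0.    1.18 -1.03]
```

Lid at (526,1), yaw 0, measuring 82x119 mm with the rib centred. Next: go above it, then grip the rib across its 12 mm width.

Request:
drive_tool:
  targets:
    - [0.1,0.03,0,0]
    - [0.2,0.06,0,0]
    - [0.3,0.1,0,0]
    - [0.4,0.13,0,0]
    - [0.5,0.16,0,0]
    - [0.6,0.19,0,0]
    - [0.7,0.22,0,0]
    - [0.8,0.25,0,0]
    - [0.9,0.28,0,0]
    - [1.0,0.311,0,0]
  hand: -0.06

```text
time_s: 11.6
tcp_pos: [518.5, -18.4, 178.2]
tcp_rot: [-0.0, 0.706, 0.708, -0.0]
wrist_force: [0.9, -0.4, 0.0]
gripper_width: 39.9
gripper_force: 0.0
```

Request:
drive_tool:
  targets:
    - [0.003,0,0.08,0]
    - [0.003,0,0.16,0]
    - [0.003,0,0.24,0]
    - [0.003,0,0.27,0]
    - [0.003,0,0.27,0]
    - [0.003,0,0.27,0]

```text
time_s: 12.2
tcp_pos: [518.9, -19.9, 43.7]
tcp_rot: [-0.0, 0.706, 0.708, -0.0]
wrist_force: [-0.7, 0.2, 1.1]
gripper_width: 39.9
gripper_force: 0.0
```

Request:
drive_tool:
  targets:
    - [0.042,0.014,0,0]
    - [0.042,0.014,0,0]
    - [0.042,0.014,0.03,0]
    - [0.042,0.014,0.053,0]
    - [0.042,0.014,0.053,0]

```text
time_s: 12.7
tcp_pos: [525.7, -0.2, 16.3]
tcp_rot: [-0.0, 0.707, 0.707, -0.0]
wrist_force: [-0.1, -0.1, -0.2]
gripper_width: 40.2
gripper_force: 0.0
```

Request:
drive_tool:
  targets:
    - [0,0,0,0]
    - [0,0,0,0]
    - [0,0,0,0]
    - [0,0,0,0]
    - [0,0,0,0]
    - [0,0,0,0]
  hand: -1
  force: 60

```text
time_s: 13.3
tcp_pos: [526.6, -0.4, 17.5]
tcp_rot: [0.0, 0.707, 0.707, 0.0]
wrist_force: [-0.5, -0.6, 5.6]
gripper_width: 10.6
gripper_force: 59.2
```

Run:
```python
from h import *
T,S=np.load("top0.npy"),np.load("side0.npy")
def edge(im,n,p,q,out):
    "subpixel border along p-q (fractions .12-.88): gradient peak of blueness across line"
    b=cv2.GaussianBlur(im[:,:,2].astype(np.float32)-im[:,:,0],(0,0),.7); p,q=np.array(p),np.array(q); d=(q-p)/np.linalg.norm(q-p); m=np.array([-d[1],d[0]])
    if m@out<0: m=-m
    s=np.arange(-5,5.01,.1); pts=[]
    for f in np.linspace(.1,.9,60):
        X=p+f*(q-p)+s[:,None]*m
        v=cv2.remap(b,X[:,0].astype(np.float32)[None],X[:,1].astype(np.float32)[None],cv2.INTER_LINEAR)[0]
        g=-np.gradient(v); i=g.argmax()
        if g[i]>1: pts.append(X[i])
    pts=np.array(pts,np.float32); l=cv2.fitLine(pts,cv2.DIST_HUBER,0,.01,.01).ravel(); r=np.abs((pts-l[2:])@[-l[1],l[0]]); print("pts",len(pts),"res",np.median(r).round(2)); return l
def cross(a,b):
    t=np.linalg.solve(np.c_[a[:2],-b[:2]],b[2:]-a[2:]); return a[2:]+t[0]*a[:2]
A0,A1,A2=(157.95,220.1),(137.3,256.9),(213.4,248.0)
L=edge(T,"top",A0,A2,np.array([1,-1])); E=edge(T,"top",A0,A1,np.array([-1,-1]))
c0=cross(L,E); print("A0",c0)
B0,B1,B2=(263.2,298.6),(303.6,312.4),(307.4,273.4)
Ls=edge(S,"side",B0,B2,np.array([-1,-1])); print("side L",Ls)
for z in(66,68,70,72,74):
    P=onplane("top",c0,z); Q=onplane("top",c0+L[:2]*50,z); R=onplane("top",c0+E[:2]*30*np.sign(E[1]),z)
    y=(P-Q)/np.linalg.norm(P-Q); x=np.array([y[1],-y[0],0]); C=P-60*y-42*x
    # side view: +x rim edge should lie on Ls
    m=np.array([-Ls[1],Ls[0]]); ds=[(proj("side",C+42*x+k*y)-Ls[2:])@m for k in(-40,0,40)]
    print(z,C.round(1),"yaw",np.degrees(np.arctan2(y[1],y[0])).round(2),"squareness",(y@(R-P)/np.linalg.norm(R-P)).round(3),"side res px",np.round(ds,2))
```

```text
pts 60 res 0.12
pts 60 res 0.28
A0 [156.26726 218.35036]
pts 59 res 0.15
side L [  0.863017   -0.5051749 288.14804   282.63806  ]
66 [541.3 281.8  66. ] yaw 64.2 squareness -0.003 side res px [3.5  3.55 3.59]
68 [540.8 281.1  68. ] yaw 64.2 squareness -0.003 side res px [2.65 2.66 2.67]
70 [540.2 280.4  70. ] yaw 64.2 squareness -0.003 side res px [1.8  1.78 1.75]
72 [539.7 279.8  72. ] yaw 64.2 squareness -0.003 side res px [0.94 0.89 0.83]
74 [539.2 279.1  74. ] yaw 64.2 squareness -0.003 side res px [ 0.09  0.01 -0.08]
```

Request:
drive_tool:
  targets:
    - [0,0,-0.05,0]
    - [0,0,-0.14,0]
    - [0,0,-0.23,0]
    - [0,0,-0.3,0]
    - [0,0,-0.3,0]
    - [0,0,-0.3,0]

```text
time_s: 13.9
tcp_pos: [526.5, -0.3, 167.6]
tcp_rot: [0.001, 0.707, 0.707, 0.001]
wrist_force: [-0.2, 0.0, -2.4]
gripper_width: 10.4
gripper_force: 59.0
```

Run:
```python
from h import *
T,S=np.load("top0.npy"),np.load("side0.npy")
C=np.array([539.2,279.1,74]);a=np.radians(64.2);y=np.array([np.cos(a),np.sin(a),0]);x=np.array([y[1],-y[0],0])
out=[]
for n,im,(u0,v0,w) in(("top",T,(125,205,100)),("side",S,(250,250,110))):
    k=400/w; o=cv2.resize(im[v0:v0+w,u0:u0+w],(400,400),interpolation=2)
    for hx,hy in((42,60),(38,56)):
        p=[((proj(n,C+i*hx*x+j*hy*y)-[u0,v0]+.5)*k-.5).round().astype(int) for i,j in((1,1),(1,-1),(-1,-1),(-1,1))]
        cv2.polylines(o,[np.array(p)],True,(0,255,0),1)
    out.append(o)
cv2.imwrite("pics/ov.png",np.hstack(out)[:,:,::-1])
```

```text
(no output)
```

View pics/ov.png

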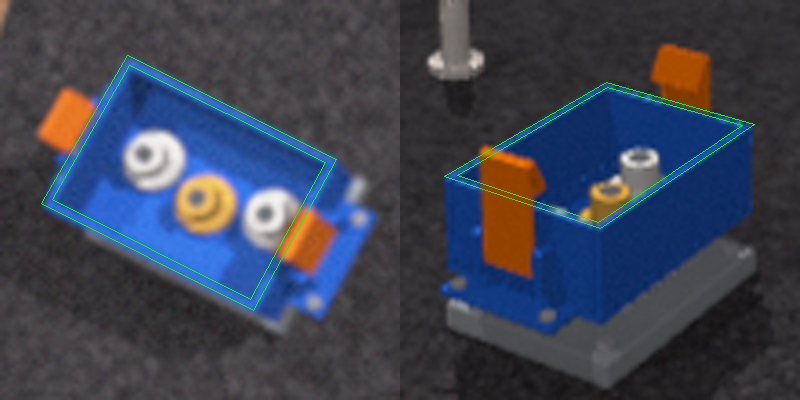

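Run:
```python
from h import *
t=np.load("t6.npy").astype(float).mean(2)
for rows in((250,256),(268,276),(250,276)):
    p=t[rows[0]:rows[1]].mean(0); g=np.diff(p); r=[]
    for lo,hi,s in((270,295,1),(330,360,-1)):
        w=np.clip(s*g[lo:hi],5,None)-5; r.append((w*(np.arange(lo,hi)+.5)).sum()/w.sum())
    v=sum(rows)/2-.5; P=[onplane("top",(u,v),14) for u in r]; print(np.round(r,2),[q.round(1)[:2] for q in P],"ymid",(P[0][1]+P[1][1])/2,"len",P[0][1]-P[1][1])
p=t[:,285:340].mean(1); g=np.diff(p); print(np.round(p[235:292]).astype(int).tolist())
```

```text
[284.83 341.27] [array([547.3,  60. ]), array([548.3, -58. ])] ymid 1.0421845493335198 len 117.99044427940522
[284.12 341.39] [array([507.2,  60.6]), array([508.1, -58.2])] ymid 1.223980097161899 len 118.7652984581108
[284.51 341.39] [array([526.1,  60.2]), array([527.1, -58.2])] ymid 1.0171400805291526 len 118.43453228405447
[59, 59, 61, 60, 59, 57, 66, 115, 186, 219, 205, 196, 216, 222, 222, 222, 222, 222, 222, 222, 222, 222, 215, 198, 183, 177, 175, 168, 158, 153, 167, 184, 201, 213, 220, 222, 223, 223, 223, 223, 223, 224, 221, 205, 193, 214, 221, 180, 98, 46, 50, 56, 60, 62, 62, 61, 61]
```

The overlay matches the rim in both views, putting tub_seat at about (539.5,279,74) with yaw 64.2°. Next: carry the lid above it.

Request:
drive_tool:
  targets:
    - [0.08,0.005,0,0.04]
    - [0.16,0.01,0,0.08]
    - [0.24,0.015,0,0.12]
    - [0.32,0.02,0,0.17]
    - [0.4,0.02,0,0.22]
    - [0.48,0.025,0,0.26]
    - [0.556,0.025,0,0.287]
    - [0.556,0.025,0,0.287]
    - [0.556,0.025,0,0.287]

```text
time_s: 14.8
tcp_pos: [537.6, 278.1, 165.1]
tcp_rot: [-0.0, 0.847, 0.532, -0.001]
wrist_force: [0.8, -0.3, -0.4]
gripper_width: 10.1
gripper_force: 58.9
```

Run:
```python
from h import *
s=env.get_state();p=s["tcp_pos"]
print(p,tyaw(),into_tool(*(np.array([539,277.8,115])-p),-25.8-tyaw()),s["wrist_force"],s["joints"].round(2))
```

```text
[537.58832027 278.09195072 165.11482277] -25.68625347751771 [0.001 0.003 0.1   0.001] [ 0.82700279 -0.30905812 -0.44351899] [ 0.38  0.54  1.47 -0.    1.14  0.83]
```

Request:
drive_tool:
  targets:
    - [0.001,0.003,0.05,0.001]
    - [0.001,0.003,0.09,0.001]
    - [0.001,0.003,0.11,0.001]
    - [0.001,0.003,0.117,0.001]
    - [0.001,0.003,0.118,0.001]
    - [0.001,0.003,0.118,0.001]

```text
time_s: 15.4
tcp_pos: [540.6, 277.4, 108.5]
tcp_rot: [0.0, 0.848, 0.531, 0.0]
wrist_force: [-0.1, -0.1, -1.6]
gripper_width: 11.0
gripper_force: 58.9
```

Run:
```python
from h import *
s=env.get_state();p=s["tcp_pos"]
print(p,tyaw(),s["wrist_force"])
o=[]
for n,(u0,v0,w) in(("top",(125,205,100)),("side",(250,235,110))):
    im=env.snapshot(n); o.append(cv2.resize(im[v0:v0+w,u0:u0+w],(400,400),interpolation=2))
cv2.imwrite("pics/a7.png",np.hstack(o)[:,:,::-1])
```

```text
[540.56983156 277.44815351 108.45670547] -25.89553170593245 [-0.05596413 -0.05477541 -1.57555464]
```

View pics/a7.png

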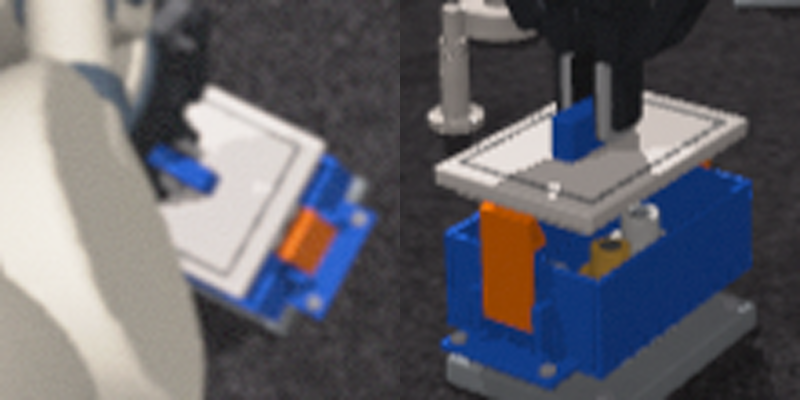

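The lid sits above the tub and parallel to it, about 15 mm above catch contact. Next I'll compare its corners with the predicted ones.

Run:
```python
from h import *
im=cv2.imread("pics/a7.png")
a=np.radians(64.2);y=np.array([np.cos(a),np.sin(a),0]);x=np.array([y[1],-y[0],0])
q=np.mean([env.get_state()["tcp_pos"] for _ in range(5)],0); print(q)
for zc in (99,101,103):
  print(zc,[(n,((proj("side",np.array([539.2,279.1,zc+dz])+i*42*x+j*60*y)-[250,235]+.5)*400/110+[400,0]).round(0)) for n,i,j,dz in(("left top",1,1,4),("front top",-1,1,4),("front bot",-1,1,-4),("right top",-1,-1,4))],
   [(n,((proj("top",np.array([539.2,279.1,zc+dz])+i*42*x+j*60*y)-[125,205]+.5)*4).round(0)) for n,i,j,dz in(("+x-y top",1,-1,4),("-x-y top",-1,-1,4))])
```

```text
[540.58318225 277.63398352 108.6169014 ]
99 [('left top', array([441., 170.])), ('front top', array([600., 219.])), ('front bot', array([600., 237.])), ('right top', array([755., 121.]))] [('+x-y top', array([324., 146.])), ('-x-y top', array([238., 302.]))]
101 [('left top', array([441., 166.])), ('front top', array([600., 215.])), ('front bot', array([600., 233.])), ('right top', array([755., 117.]))] [('+x-y top', array([323., 145.])), ('-x-y top', array([237., 301.]))]
103 [('left top', array([441., 162.])), ('front top', array([600., 210.])), ('front bot', array([600., 228.])), ('right top', array([755., 113.]))] [('+x-y top', array([322., 145.])), ('-x-y top', array([236., 301.]))]
```

The lid is about 2 mm too far in +x, which the TCP reading confirms. Correct that and descend to just above the catches.

Request:
drive_tool:
  targets:
    - [-0.002,-0.003,0,0]
    - [-0.002,-0.003,0,0]
    - [-0.002,-0.003,0.006,0]
    - [-0.002,-0.003,0.01,0]
    - [-0.002,-0.003,0.01,0]

```text
time_s: 16.0
tcp_pos: [538.2, 277.2, 102.4]
tcp_rot: [-0.0, 0.848, 0.531, -0.0]
wrist_force: [0.2, -1.4, -2.0]
gripper_width: 10.5
gripper_force: 58.9
```

Request:
drive_tool:
  targets:
    - [0,0,0.002,0]
    - [0,0,0.004,0]
    - [0,0,0.006,0]
    - [0,0,0.006,0]

```text
time_s: 16.4
tcp_pos: [538.4, 277.3, 99.8]
tcp_rot: [0.0, 0.848, 0.531, 0.0]
wrist_force: [-1.2, 0.3, 1.6]
gripper_width: 10.3
gripper_force: 59.2
```

Request:
drive_tool:
  targets:
    - [0,0,0.001,0]
    - [0,0,0.002,0]
    - [0,0,0.003,0]
    - [0,0,0.004,0]
    - [0,0,0.004,0]

```text
time_s: 16.9
tcp_pos: [538.4, 277.3, 97.8]
tcp_rot: [-0.0, 0.848, 0.531, 0.0]
wrist_force: [0.0, -0.2, 1.5]
gripper_width: 10.3
gripper_force: 59.3
```

Request:
drive_tool:
  targets:
    - [0,0,0.001,0]
    - [0,0,0.002,0]
    - [0,0,0.003,0]
    - [0,0,0.004,0]
    - [0,0,0.004,0]

```text
time_s: 17.4
tcp_pos: [538.3, 277.3, 95.7]
tcp_rot: [-0.0, 0.848, 0.531, -0.0]
wrist_force: [-0.3, -0.3, 1.1]
gripper_width: 10.2
gripper_force: 59.3
```

Steady contact of about 3 N, so the post is sinking. Continue.

Request:
drive_tool:
  targets:
    - [0,0,0.001,0]
    - [0,0,0.002,0]
    - [0,0,0.003,0]
    - [0,0,0.004,0]
    - [0,0,0.005,0]
    - [0,0,0.006,0]
    - [0,0,0.006,0]

```text
time_s: 18.1
tcp_pos: [538.7, 277.5, 93.2]
tcp_rot: [0.0, 0.847, 0.531, 0.0]
wrist_force: [-0.1, 0.7, 7.4]
gripper_width: 10.4
gripper_force: 60.2
```

Request:
drive_tool:
  targets:
    - [0,0,0.001,0]
    - [0,0,0.002,0]
    - [0,0,0.003,0]
    - [0,0,0.004,0]
    - [0,0,0.004,0]

```text
time_s: 18.6
tcp_pos: [539.0, 277.7, 91.5]
tcp_rot: [0.0, 0.847, 0.531, 0.001]
wrist_force: [0.1, 1.0, 10.2]
gripper_width: 10.3
gripper_force: 60.6
```

Request:
drive_tool:
  targets:
    - [0,0,0.001,0]
    - [0,0,0.002,0]
    - [0,0,0.003,0]
    - [0,0,0.003,0]

```text
time_s: 19.0
tcp_pos: [539.2, 277.7, 90.1]
tcp_rot: [0.0, 0.848, 0.531, 0.001]
wrist_force: [0.3, 1.5, 12.0]
gripper_width: 10.3
gripper_force: 60.8
```

Request:
drive_tool:
  targets:
    - [0,0,0.001,0]
    - [0,0,0.002,0]
    - [0,0,0.003,0]
    - [0,0,0.003,0]

```text
time_s: 19.4
tcp_pos: [538.6, 277.5, 87.8]
tcp_rot: [0.0, 0.848, 0.531, 0.0]
wrist_force: [2.3, 0.8, -0.5]
gripper_width: 10.3
gripper_force: 59.0
```

Request:
drive_tool:
  targets:
    - [0,0,0.001,0]
    - [0,0,0.002,0]
    - [0,0,0.003,0]
    - [0,0,0.003,0]

```text
time_s: 19.8
tcp_pos: [538.4, 277.4, 86.3]
tcp_rot: [-0.0, 0.847, 0.531, 0.0]
wrist_force: [1.4, 1.3, 1.4]
gripper_width: 10.9
gripper_force: 59.4
```

Request:
drive_tool:
  targets:
    - [0,0,0.001,0]
    - [0,0,0.002,0]
    - [0,0,0.003,0]
    - [0,0,0.003,0]

```text
time_s: 20.2
tcp_pos: [538.4, 277.3, 84.8]
tcp_rot: [-0.0, 0.848, 0.531, -0.0]
wrist_force: [0.5, 1.0, 1.8]
gripper_width: 10.5
gripper_force: 59.4
```

Request:
drive_tool:
  targets:
    - [0,0,0.001,0]
    - [0,0,0.002,0]
    - [0,0,0.003,0]
    - [0,0,0.003,0]

```text
time_s: 20.6
tcp_pos: [538.4, 277.3, 83.2]
tcp_rot: [-0.0, 0.848, 0.531, -0.0]
wrist_force: [1.1, 1.2, 1.3]
gripper_width: 10.4
gripper_force: 59.4
```

Run:
```python
from h import *
s=env.get_state();print(s["tcp_pos"],tyaw(),s["wrist_force"],s["moment"])
im=env.snapshot("side"); w=im[245:345,245:378]; cv2.imwrite("pics/b8.png",cv2.resize(w,(798,600),interpolation=2)[:,:,::-1])
```

```text
[538.35818004 277.27789541  83.24113672] -25.88528887392599 [1.10249949 1.20775111 1.25885694] [ 0.23683811 -0.19378058  0.04559059]
```

View pics/b8.png

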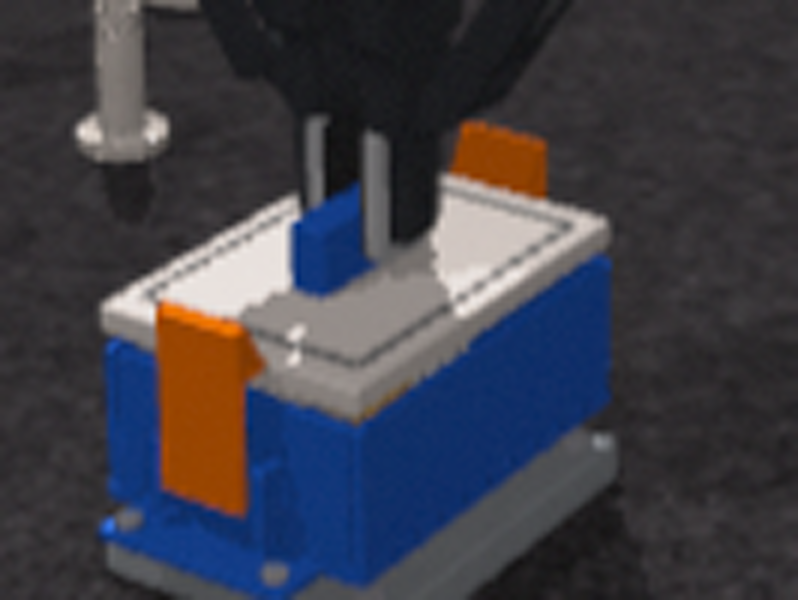

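The picture shows the lid level between the catches and just above the rim. The hook nose at (258,360) is at plate level, so it hasn't snapped yet. Keep pressing gently.

Request:
drive_tool:
  targets:
    - [0,0,0.001,0]
    - [0,0,0.002,0]
    - [0,0,0.003,0]
    - [0,0,0.003,0]

```text
time_s: 21.05
tcp_pos: [538.4, 277.3, 81.8]
tcp_rot: [-0.0, 0.848, 0.531, -0.0]
wrist_force: [0.8, 1.2, 1.4]
gripper_width: 10.6
gripper_force: 59.4
```

Request:
drive_tool:
  targets:
    - [0,0,0.001,0]
    - [0,0,0.002,0]
    - [0,0,0.003,0]
    - [0,0,0.003,0]

```text
time_s: 21.45
tcp_pos: [538.7, 277.7, 80.3]
tcp_rot: [-0.0, 0.848, 0.531, 0.0]
wrist_force: [2.3, 6.2, -0.8]
gripper_width: 10.4
gripper_force: 59.1
```

Request:
drive_tool:
  targets:
    - [0.001,0,0,0]
    - [0.002,0,0,0]
    - [0.002,0,0,0]

```text
time_s: 21.75
tcp_pos: [538.9, 278.2, 80.3]
tcp_rot: [0.0, 0.847, 0.531, 0.0]
wrist_force: [2.2, 2.6, 0.0]
gripper_width: 10.5
gripper_force: 59.1
```

Request:
drive_tool:
  targets:
    - [0,0,0.001,0]
    - [0,0,0.002,0]
    - [0,0,0.002,0]

```text
time_s: 22.05
tcp_pos: [538.6, 278.0, 79.3]
tcp_rot: [0.0, 0.848, 0.531, -0.0]
wrist_force: [0.7, 1.3, 3.1]
gripper_width: 10.3
gripper_force: 59.6
```

Lateral load relieved. Continue.

Request:
drive_tool:
  targets:
    - [0,0,0.001,0]
    - [0,0,0.002,0]
    - [0,0,0.003,0]
    - [0,0,0.003,0]

```text
time_s: 22.45
tcp_pos: [538.9, 278.1, 79.1]
tcp_rot: [0.0, 0.847, 0.531, 0.0]
wrist_force: [-4.9, -2.4, 24.9]
gripper_width: 10.7
gripper_force: 62.6
```

Request:
drive_tool:
  targets:
    - [0,0,0.001,0]
    - [0,0,0.002,0]
    - [0,0,0.003,0]
    - [0,0,0.003,0]

```text
time_s: 22.85
tcp_pos: [539.1, 278.2, 78.3]
tcp_rot: [0.0, 0.847, 0.531, 0.001]
wrist_force: [-8.7, -3.4, 37.4]
gripper_width: 10.3
gripper_force: 64.2
```

Request:
drive_tool:
  targets:
    - [0,0,-0.003,0]
    - [0,0,-0.005,0]
    - [0,0,-0.005,0]

```text
time_s: 23.15
tcp_pos: [538.8, 278.0, 79.3]
tcp_rot: [0.0, 0.848, 0.531, 0.0]
wrist_force: [-2.0, -0.7, 12.7]
gripper_width: 10.0
gripper_force: 60.9
```

Run:
```python
from h import *
s=env.get_state();print(s["tcp_pos"],tyaw(),s["wrist_force"],s["moment"])
im=env.snapshot("side"); np.save("s9.npy",im); w=im[245:345,245:378]; cv2.imwrite("pics/b9.png",cv2.resize(w,(798,600),interpolation=2)[:,:,::-1])
```

```text
[538.7876196  278.03789048  79.25648446] -25.88616708734261 [-2.04089363 -0.70327961 12.6546562 ] [-0.19256045  0.46564454  0.03998467]
```

View pics/b9.png

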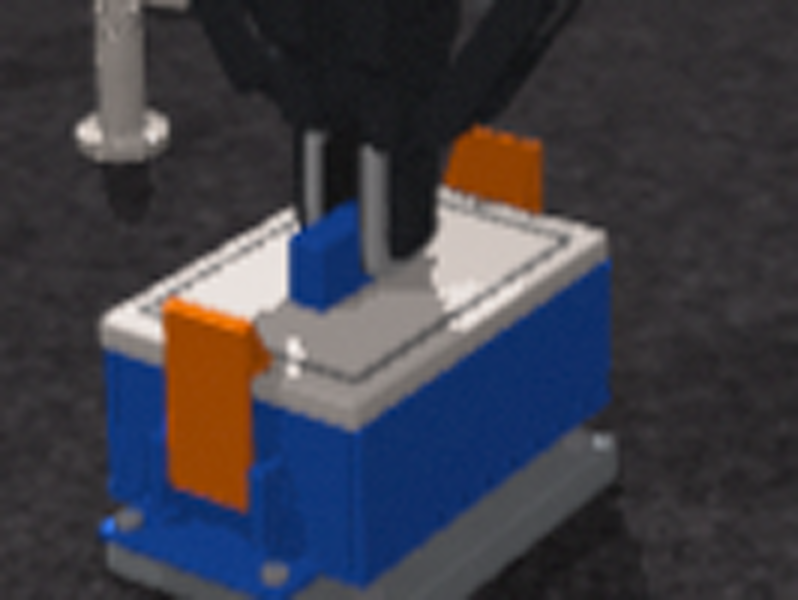

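The lid now sits on the rim with no gap, the hook nose at (270,358) lies over the plate, and both catches have moved back inward. Ease off, release and retreat, then check the catch positions.

Request:
drive_tool:
  targets:
    - [0,0,-0.002,0]
    - [0,0,-0.002,0]

```text
time_s: 23.4
tcp_pos: [538.4, 278.0, 79.5]
tcp_rot: [-0.0, 0.848, 0.531, -0.001]
wrist_force: [-0.3, 0.6, -1.8]
gripper_width: 10.5
gripper_force: 58.9
```

Request:
drive_tool:
  targets:
    - [0,0,0,0]
    - [0,0,0,0]
    - [0,0,0,0]
    - [0,0,0,0]
    - [0,0,0,0]
    - [0,0,0,0]
  hand: -0.3

```text
time_s: 24.0
tcp_pos: [538.8, 278.2, 79.8]
tcp_rot: [0.0, 0.847, 0.531, 0.0]
wrist_force: [-0.9, 0.4, 0.3]
gripper_width: 30.1
gripper_force: 0.0
```

Request:
drive_tool:
  targets:
    - [0,0,-0.05,0]
    - [0,0,-0.13,0]
    - [0,0,-0.22,0]
    - [-0.1,-0.05,-0.3,0]
    - [-0.2,-0.1,-0.3,0]
    - [-0.3,-0.1,-0.3,0]
    - [-0.4,-0.1,-0.3,0]
    - [-0.5,-0.1,-0.3,0]
    - [-0.6,-0.1,-0.3,0]
    - [-0.6,-0.1,-0.3,0]

```text
time_s: 25.0
tcp_pos: [360.6, 27.9, 229.9]
tcp_rot: [0.0, 0.848, 0.53, -0.0]
wrist_force: [0.2, 1.0, 0.3]
gripper_width: 30.2
gripper_force: 0.0
```

Run:
```python
from h import *
S0=np.load("side0.npy"); S=env.snapshot("side"); T=env.snapshot("top"); T0=np.load("top0.npy")
for n,i0,i1,b in(("side",S0,S,(250,250,360,345)),("top",T0,T,(120,210,235,300))):
    for l,im in(("before",i0),("after",i1)):
        for c in blobs(im,"orange",b,30)[:2]: print(n,l,cv2.boundingRect(c),cv2.contourArea(c))
for c in blobs(T,"white",(130,210,230,300),200)[:1]: print("lid",cv2.minAreaRect(c))
for n,u,z in(("sphere",(248,174),5),("shaft",(299,201),3),("ring",(375,193),18)):
    u=np.array(u); print(n,"diff",np.abs(T[u[1]-20:u[1]+12,u[0]-12:u[0]+12].astype(int)-T0[u[1]-20:u[1]+12,u[0]-12:u[0]+12]).mean().round(1))
a=cv2.resize(S[245:345,245:378],(400,300),interpolation=2); b=cv2.resize(T[205:305,120:253],(400,300),interpolation=2)
cv2.imwrite("pics/f10.png",np.hstack([a,b])[:,:,::-1]); print(env.get_state()["tcp_pos"],env.get_state()["time_s"])
```

```text
side before (272, 290, 18, 36) 401.0
side before (319, 262, 16, 19) 194.0
side after (272, 295, 18, 35) 389.0
side after (319, 266, 16, 14) 138.5
top before (135, 228, 13, 14) 99.0
top before (195, 258, 13, 14) 91.5
top after (136, 229, 12, 14) 88.5
top after (196, 259, 13, 13) 86.5
lid ((171.80001831054688, 250.4000244140625), (61.715476989746094, 42.93250274658203), 26.56505012512207)
sphere diff 11.1
shaft diff 9.3
ring diff 11.8
[361.64186355  28.36953323 230.02815949] 25.1
```

View pics/f10.png

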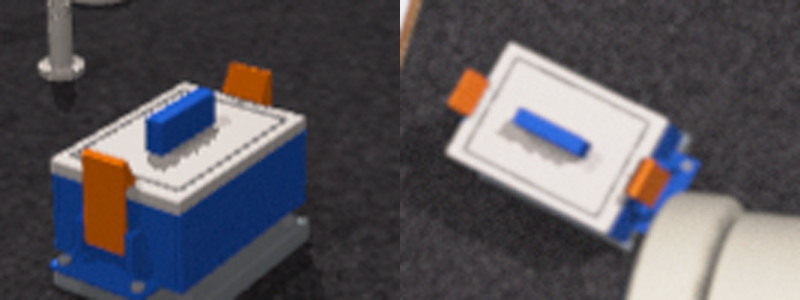

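The lid is square on the tub. Both catches are back at their rest columns in both views, with their hooks over the plate, and the robot is clear. Handing in.

```bash
python3 -c "
from cell import env
print(env.finish_job())"
```

```text
the job is handed in; nothing more can be done
None
```

The lid was laid flat and released, then set on the tub and pressed home. Both catches look snapped and I handed the job in, but my last press peaked at about 37 N at the wrist, just over the sleeve's roughly 35 N limit, so the sleeve may have given way briefly, which I could not check.

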